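# Show the soap in the lever caddy and close it softly

### The job

A customer wants to look into the wider wooden caddy: press its brass lever down with the fingertips until the lid stands fully open, and keep it open for about two seconds. Then stay on the lever and ease it back up slowly, so that the lid comes down and shuts without slamming, and move clear. Touch only this lever, not the lid; leave the narrower caddy and the things standing around as they are, and pick nothing up.

Things in the scene. Friction and masses are not known exactly. Their poses are not given: they have to be found in the camera images.
- caddy_wide: the wider of two walnut-coloured wooden caddies with brass levers: box 120 deep (x) x 160 wide (y) x 100 mm high with a 10 mm thick lid on it (overhanging 3 mm); fixed to the table. Origin under its middle, its front (with the lever) faces its own -x. The lever's pivot lies 72 mm ahead of the middle at height 65 mm, and the lever reaches 120 mm farther to the front
- caddy_narrow: the narrower caddy: the same, but only 100 mm wide; fixed. The two may stand either way round. To be left alone
- wide_pad (a point): point on the top face of the wide caddy's brass lever pad, in the middle of its width, 100 mm from the pivot; the pad is 46 wide (y) x 44 long x 7 mm thick, its tip 20 mm farther out. At rest this point is about 88 mm above the table, and pressed fully down about 49 mm. Moving with the lever; z axis points up with the lever at rest.
- narrow_pad (a point): the same point on the narrow caddy's lever, whose pad has the same size
- tin: loose candle tin, 64 mm diameter x 45 mm high, origin under its middle; a bystander
- soap: loose wrapped soap bar, 52 x 78 x 26 mm, origin under its middle; a bystander
- dish: loose round glass trinket dish, 93 mm diameter x 20 mm high, origin under its middle; a bystander
- wide_lid_edge (a point): middle of the front edge of the wide caddy's lid; it swings up and back through a 123 mm arc above the box, never farther forward than 3 mm past the box's front, and moves about 3.7 times as fast as the point on the lever pad
- wide_lid (a joint): hinge of the wide caddy's lid along its back rim, rad: 0 shut, 1.2 (its stop) fully open. Geared to the lever: lid angle = 3 x lever angle, both ways, so the lid follows the lever up and down and falls shut fast if the lever is let go
- wide_lever (a joint): the wide caddy's lever, rad: 0 at rest (its free end sloping up by 0.2 rad), grows as the free end is pressed down, 0.4 at its stop (free end sloping down by 0.2 rad). Springs back when let go. About 4 to 6 N straight down on its pad move it and hold it anywhere in its swing; the force rises sharply at the stop
- narrow_lid (a joint): hinge of the narrow caddy's lid along its back rim, rad: 0 shut, 1.2 (its stop) fully open. Geared to the lever: lid angle = 3 x lever angle, both ways, so the lid follows the lever up and down and falls shut fast if the lever is let go
- narrow_lever (a joint): the narrow caddy's lever, rad: 0 at rest (its free end sloping up by 0.2 rad), grows as the free end is pressed down, 0.4 at its stop (free end sloping down by 0.2 rad). Springs back when let go. About 4 to 6 N straight down on its pad move it and hold it anywhere in its swing; the force rises sharply at the stop

How it is judged:
By the outcome, as a careful person would: the job done as asked, in the order asked, and still so for the second after the job is handed in, with the robot touching nothing.
It also fails if it takes over 45 s, if anything falls off the work surface, if the arm or the gripper's body presses on something with over 40 N, if the wrist force passes 120 N, or if a joint passes its speed limit or range.

### The arm

A 6-joint arm with a two-finger parallel gripper is mounted at the origin on a cart in front of the work surface, level with it; the furniture and walls round the work are solid. World frame = base frame: x ahead of the robot, y to its left, z up, the work surface at z = 0. Lengths are in mm, angles in rad, forces in N, time in s.
With the tool pointing down it reaches from about 275 to 850 mm from the base axis. Payload 5.2 kg.
Tool frame: the origin (TCP) lies on the centre line of the jaws, within the pads' length; the fingertips stand 22 mm ahead of it and the grasp point (between the pads) lies 3 mm ahead of it; z points along the fingers, y is the line along which they close (so a half turn about z gives the same grasp; the last joint's range is limited). The gripper opens to 85 mm and grips with 20 to 120 N. Pads are 22 mm wide; open, the fingers measure 114 mm over their backs; the gripper's body (76 mm by 85 mm) begins 54 mm behind the grasp point. The pads swing forward as they close: fully open they stand 13 mm farther back than shut.
Start: joints at [0.998, 0.259, 1.535, -0, 1.348, -0.203], TCP at [198.765, 512.833, 253.31] pointing down, gripper open.
Joint ranges: [-3.14, 3.14], [-0.91, 2.08], [0.19, 2.58], [-1.22, 4.36], [0.22, 2.71], [-3.12, 3.12]. Speed limits (rad/s): [2.57, 2.57, 3.14, 3.14, 3.14, 3.14].

### API

Orientations are given as a rotation vector (axis times angle).
In Python, from workcell import ctrl gives the robot as it stands.
- The arm moves only by the tool arm_command, never from a script. Its argument "series" is a list that holds one entry, the list of rows, each a list of 7 numbers: the finger opening in mm, from 0 to 85.4, then the shift along the tool's x, y, z in mm, then the turn, a rotation vector about the tool's x, y, z in rad. In form: [[[gripper, tx, ty, tz, ax, ay, az], ...]]. A call has 1 to 5 rows; each row is the pose to reach, as a shift and turn from the pose commanded when the call began, along the tool's axes at that moment; what a row does not reach only later rows make up. A row lasts 1/8 s, in which the tool goes at most 62.5 mm and 10.7 degrees, less where a joint would pass 70% of its speed; a pose out of reach is approached as far as the arm can. A call with a gripper value outside its range is refused whole. The fingers move at their own pace and stop on an object; the grip force is fixed at half the most. Time passes only in rows, so rows that repeat a pose let the fingers close. It gives the time, the measured TCP pose, the force, the opening and the grip force at its end, in the units of the state.
- ctrl.observe(): the state, without advancing time (a new reading comes with each control period).
- ctrl.grab_frame(name): name is "scene" or "top" or "wrist"; returns a dict with "pixels" (480x640x3 uint8, red, green, blue), "fx", "fy", "cx", "cy" (pixels), "distortion" ([k1, k2, p1, p2, k3] as OpenCV has them; the pictures are not rectified), "world_from_camera" (4x4, takes a point from camera to world coordinates). Camera axes: x right, y down, z forward; pixel columns grow to the right and rows downward; lengths in mm; the calibration is good to about 2 mm. A picture is of the moment at which its call begins. There is no depth.
- ctrl.close_job(): hands the job in; it is judged then, once.
The state is a dict: "time": time; "joint_pos": joint angles; "qd": joint speeds; "joint_efforts": joint torques, N m; "tcp_pos": TCP position; "ee_rot": TCP orientation; "wrist_force": force on the tool from outside, world axes, zero at the start; "wrist_torque": the same for the moment, N m; "gripper_width": opening from 0.0 (shut) to 1.0 (fully open); "grasp_force": force on a finger pad.
Only numpy, scipy, OpenCV 4.12 (cv2) and the standard library are available. Lean on these libraries where they do the work, as an engineer would, in place of code of your own. Each camera call takes 0.05 s, during which the arm holds its last target. There are 200 camera calls.

## Working session

There is one attempt and no reset: what is moved stays moved. The work goes in short steps, Python scripts to look and compute and a tool call to move; the robot and the scene stay as the last step left them, time stands still between calls to the robot, and variables do not carry over. Pictures are saved under pics/ and viewed, at most 10 in all, crops included, and the job is handed in when it is done.

Besides the shell and the picture viewer there is one more tool, called after ">>>" as name(argument=value, ...), one argument or row to a line, values as JSON. arm_command: Moves the arm, as the interface text tells. Its arguments: {"type":"object","properties":{"series":{"type":"array","items":{"type":"array","items":{"type":"array","items":{"type":"number"}}}}},"required":["series"]}

```bash
mkdir -p pics; cat > h.py <<'E'
from workcell import ctrl
import numpy as np, cv2
from scipy.spatial.transform import Rotation as R
def grab(n,f):
    d=ctrl.grab_frame(n); cv2.imwrite(f,cv2.cvtColor(d["pixels"],cv2.COLOR_RGB2BGR))
    np.savez(f+".npz",**{k:d[k] for k in d}); return d
def cam(d):
    return np.array([[d["fx"],0,d["cx"]],[0,d["fy"],d["cy"]],[0,0,1.]],float),np.array(d["distortion"],float),np.array(d["world_from_camera"])
def px2w(d,uv,z):
    K,D,T=cam(d); n=cv2.undistortPoints(np.array(uv,float).reshape(-1,1,2),K,D).reshape(-1,2)
    r=np.c_[n,np.ones(len(n))]@T[:3,:3].T; o=T[:3,3]
    return o+r*((np.broadcast_to(z,len(n))-o[2])/r[:,2])[:,None]
def w2px(d,P):
    K,D,T=cam(d); Ti=np.linalg.inv(T); return cv2.projectPoints(np.array(P,float).reshape(-1,3),cv2.Rodrigues(Ti[:3,:3])[0],Ti[:3,3],K,D)[0].reshape(-1,2)
E
python3 - <<'E'
from h import *
grab("top","pics/top.png");grab("scene","pics/scene.png")
s=ctrl.observe();print(s["time"],s["tcp_pos"],s["ee_rot"],s["gripper_width"],s["wrist_force"]); print(R.from_rotvec(s["ee_rot"]).as_matrix().round(3))
E
```

```text
0.1 [198.52072731 512.45179732 252.57246174] [-5.77473541e-01 -3.08744635e+00  2.40527771e-03] 1.0040808773747332 [-0.68859604  0.18180722  0.22017465]
[[-0.932  0.361 -0.001]
 [ 0.361  0.932 -0.001]
 [ 0.    -0.002 -1.   ]]
```

View pics/top.png

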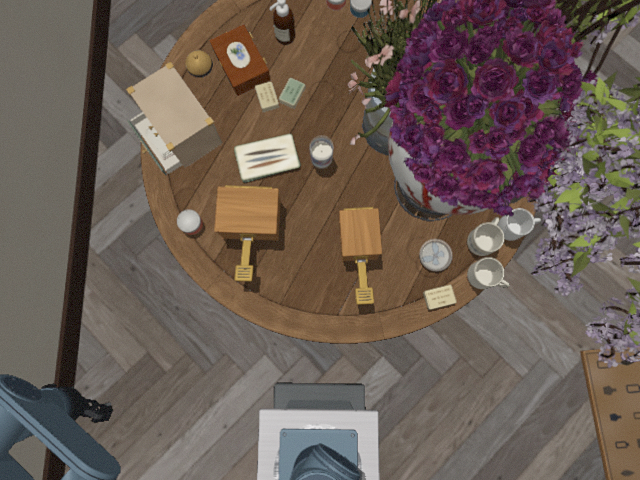

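View pics/scene.png

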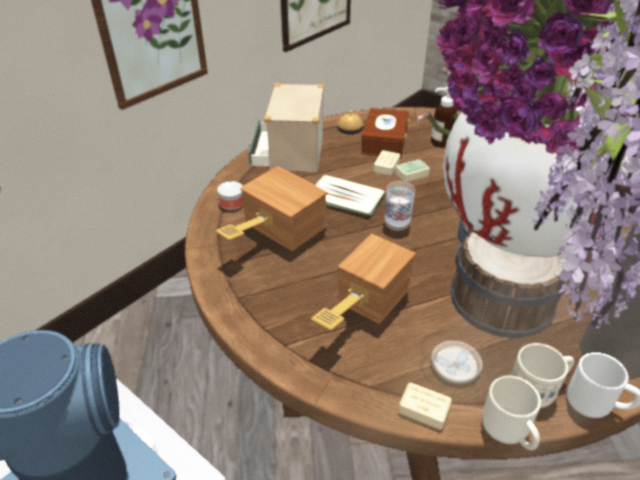

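The wider caddy is the left one: its lid spans about (217–279, 187–240) in the top picture, and its lever pad is near (244,273). The narrower caddy is at (361,235). I'll enlarge the wide caddy.

```bash
python3 - <<'E'
from h import *
d=dict(np.load("pics/top.png.npz"))
im=cv2.imread("pics/top.png")[175:295,200:300]; cv2.imwrite("pics/c1.png",cv2.resize(im,None,fx=5,fy=5,interpolation=cv2.INTER_CUBIC))
print(px2w(d,[[217,188],[279,187],[277,240],[216,234]],110).round(0)); print(px2w(d,[[244,273]],88).round(0)); print(cam(d)[2].round(2))
E
```

```text
[[733. 281. 110.]
 [737. 113. 110.]
 [591. 114. 110.]
 [605. 277. 110.]]
[[504. 202.  88.]]
[[ 1.00000e-02 -9.80000e-01  1.90000e-01  3.24250e+02]
 [-1.00000e+00 -1.00000e-02  1.00000e-02 -5.55000e+00]
 [-1.00000e-02 -1.90000e-01 -9.80000e-01  1.47748e+03]
 [ 0.00000e+00  0.00000e+00  0.00000e+00  1.00000e+00]]
```

View pics/c1.png

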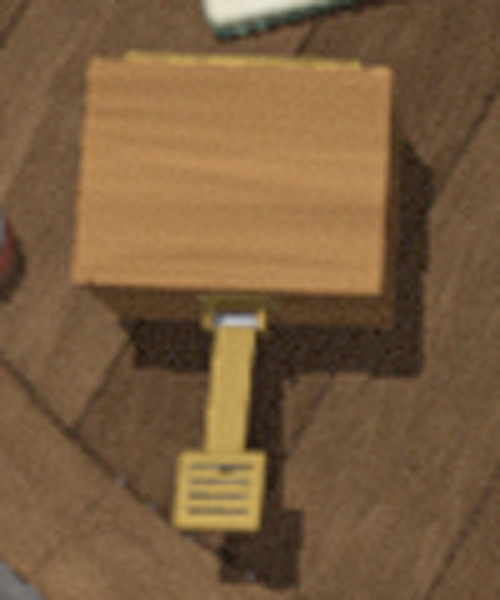

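In the crop the lid corners are at (89,60), (392,70), (381,294) and (74,283). The pad corners are at (180,452), (267,452), (262,530) and (173,527).

```bash
python3 - <<'E'
from h import *
d=dict(np.load("pics/top.png.npz"))
f=lambda a:np.array(a)/5+[200,175]-.4
L=px2w(d,f([[89,60],[392,70],[381,294],[74,283]]),110); P=px2w(d,f([[180,452],[267,452],[262,530],[173,527]]),[84,84,92,92])
c=L.mean(0)
y=(L[0]-L[1]+L[3]-L[2])[:2]; x=(L[0]-L[3]+L[1]-L[2])[:2]
print(L.round(),P.round(),c,P.mean(0)); print(np.arctan2(-y[0],y[1]),np.arctan2(x[1],x[0]))
v=c[:2]-P.mean(0)[:2]; print(np.linalg.norm(v),np.arctan2(v[1],v[0]))
E
```

```text
[[737. 280. 110.]
 [733. 115. 110.]
 [609. 118. 110.]
 [613. 282. 110.]] [[526. 226.  84.]
 [527. 179.  84.]
 [484. 179.  92.]
 [485. 227.  92.]] [672.75504116 198.91853772 110.        ] [505.43678155 202.85413047  88.        ]
-0.024663402338567102 -0.01895873659223607
167.36453892637198 -0.02351726097383599
```

>>> arm_command(
  series=[
    [[0,-30,-14,5,0,0,-0.03],[0,-75,-34,13,0,0,-0.07],[0,-125,-57,22,0,0,-0.12],[0,-175,-80,31,0,0,-0.18],[0,-225,-102,40,0,0,-0.25]],
  ],
)

```text
time: 0.72
tcp_pos: [372.4, 335.0, 212.8]
ee_rot: [-0.184, -3.136, 0.0]
wrist_force: [0.4, -0.4, -0.2]
gripper_width: -0.0
grasp_force: 0.0
```

```bash
cat >> h.py <<'E'
def plan(t,yaw=-0.024):
    s=ctrl.observe(); M=R.from_rotvec(s["ee_rot"]); 
    y=np.array([-np.sin(yaw),np.cos(yaw),0]); z=np.array([0,0,-1.]); T=R.from_matrix(np.c_[np.cross(y,z),y,z])
    print("t",round(s["time"],2),"tcp",s["tcp_pos"].round(1),"F",np.round(s["wrist_force"],1),"shift",M.inv().apply(np.array(t)-s["tcp_pos"]).round(1),"turn",(M.inv()*T).as_rotvec().round(3),s["gripper_width"])
E
python3 -c "
from h import *
plan([501,203,180])"
```

```text
t 0.72 tcp [372.4 335.  212.8] F [ 0.4 -0.4 -0.2] shift [-143.1 -116.    32.8] turn [-0.    -0.    -0.093] -8.901076889844634e-05
```

>>> arm_command(
  series=[
    [[0,-48,-39,11,0,0,-0.04],[0,-95,-77,22,0,0,-0.08],[0,-130,-105,30,0,0,-0.093],[0,-143,-116,33,0,0,-0.093],[0,-143,-116,33,0,0,-0.093]],
  ],
)

```text
time: 1.35
tcp_pos: [499.7, 203.7, 179.8]
ee_rot: [-0.045, -3.14, -0.0]
wrist_force: [0.1, 0.8, -0.8]
gripper_width: 0.003
grasp_force: 0.0
```

```bash
python3 -c "
from h import *
plan([501,203,150])
d=grab('wrist','pics/w1.png');print(w2px(d,[[503,203,88],[501,203,150]]))"
```

```text
t 1.35 tcp [499.7 203.7 179.8] F [ 0.1  0.8 -0.8] shift [-1.3 -0.7 29.8] turn [ 0.    -0.001 -0.005] 0.002678546305882997
[[313.36973286 261.16835152]
 [312.05275334 312.03028269]]
```

View pics/w1.png

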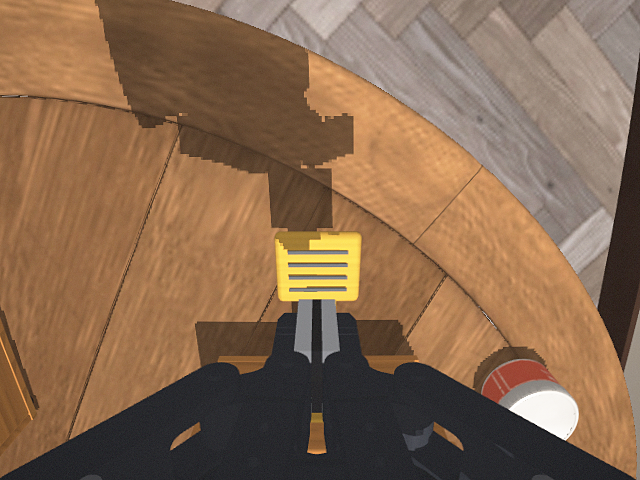

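The wrist view shows the brass pad at about (318,267), with the fingertips lined up along it and about 3 mm off. I'll correct that and go down to just above the pad.

>>> arm_command(
  series=[
    [[0,-2,0.5,15,0,0,0],[0,-3,1,35,0,0,0],[0,-3,1.5,53,0,0,0],[0,-3,1.5,60,0,0,0],[0,-3,1.5,62,0,0,0]],
  ],
)

```text
time: 2.02
tcp_pos: [502.2, 206.3, 117.9]
ee_rot: [-0.04, -3.141, 0.0]
wrist_force: [0.5, 0.4, 0.4]
gripper_width: 0.002
grasp_force: 0.0
```

>>> arm_command(
  series=[
    [[0,0,0,1.5,0,0,0],[0,0,0,3,0,0,0],[0,0,0,4.5,0,0,0],[0,0,0,6,0,0,0],[0,0,0,7.5,0,0,0]],
  ],
)

```text
time: 2.65
tcp_pos: [502.8, 205.5, 111.2]
ee_rot: [0.042, 3.141, 0.0]
wrist_force: [-3.3, -1.0, 5.6]
gripper_width: 0.003
grasp_force: 2.4
```

>>> arm_command(
  series=[
    [[0,0,0,1.5,0,0,0],[0,0,0,3,0,0,0],[0,0,0,4.5,0,0,0],[0,0,0,6,0,0,0],[0,0,0,7.5,0,0,0]],
  ],
)

```text
time: 3.28
tcp_pos: [502.0, 205.6, 103.5]
ee_rot: [-0.042, -3.14, 0.0]
wrist_force: [-2.4, -0.9, 5.3]
gripper_width: -0.005
grasp_force: 2.4
```

On the lever, with about 5 N of contact force. I'll keep pressing.

>>> arm_command(
  series=[
    [[0,0,0,2,0,0,0],[0,0,0,4,0,0,0],[0,0,0,6,0,0,0],[0,0,0,8,0,0,0],[0,0,0,10,0,0,0]],
  ],
)

```text
time: 3.9
tcp_pos: [501.7, 205.6, 93.3]
ee_rot: [-0.042, -3.139, 0.0]
wrist_force: [-3.6, 0.3, 5.3]
gripper_width: 0.001
grasp_force: 2.5
```

>>> arm_command(
  series=[
    [[0,0,0,2,0,0,0],[0,0,0,4,0,0,0],[0,0,0,6,0,0,0],[0,0,0,8,0,0,0],[0,0,0,10,0,0,0]],
  ],
)

```text
time: 4.53
tcp_pos: [501.6, 205.6, 83.3]
ee_rot: [-0.042, -3.139, 0.0]
wrist_force: [-3.9, 0.7, 4.4]
gripper_width: 0.002
grasp_force: 2.7
```

>>> arm_command(
  series=[
    [[0,0,0,1.5,0,0,0],[0,0,0,3,0,0,0],[0,0,0,4.5,0,0,0],[0,0,0,6,0,0,0],[0,0,0,7,0,0,0]],
  ],
)

```text
time: 5.15
tcp_pos: [502.3, 205.6, 76.0]
ee_rot: [-0.042, -3.14, 0.0]
wrist_force: [-4.3, 0.2, 4.8]
gripper_width: 0.002
grasp_force: 2.5
```

>>> arm_command(
  series=[
    [[0,0,0,1,0,0,0],[0,0,0,2,0,0,0],[0,0,0,3,0,0,0],[0,0,0,3.5,0,0,0],[0,0,0,3.5,0,0,0]],
  ],
)

```text
time: 5.78
tcp_pos: [502.8, 205.6, 72.7]
ee_rot: [-0.042, -3.141, 0.0]
wrist_force: [-4.9, 0.1, 4.6]
gripper_width: 0.004
grasp_force: 2.3
```

```bash
python3 -c "
from h import *
plan([501,203,72])
d=grab('scene','pics/s2.png')
cv2.imwrite('pics/s2c.png',cv2.resize(cv2.imread('pics/s2.png')[90:390,180:480],None,fx=2,fy=2))"
```

```text
t 5.78 tcp [502.8 205.6  72.7] F [-4.9  0.1  4.6] shift [ 1.7 -2.6  0.7] turn [-0.    -0.    -0.003] 0.004086390586412362
```

View pics/s2c.png

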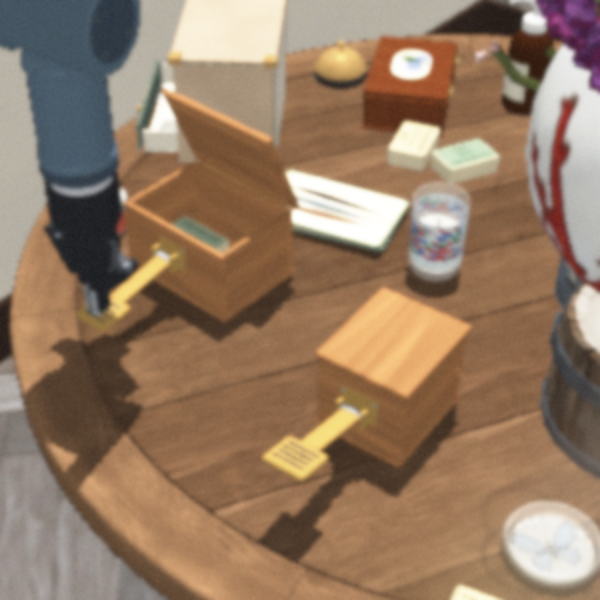

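The wide lid is nearly upright, with its top edge at about (170,95) to (275,140) in the crop. The force hasn't risen yet, so I'll go on to the stop.

>>> arm_command(
  series=[
    [[0,0,0,0.5,0,0,0],[0,0,0,1,0,0,0],[0,0,0,1,0,0,0]],
  ],
)

```text
time: 6.2
tcp_pos: [502.9, 205.6, 71.8]
ee_rot: [0.042, 3.141, -0.0]
wrist_force: [-4.1, 0.1, 3.5]
gripper_width: -0.002
grasp_force: 2.3
```

>>> arm_command(
  series=[
    [[0,0,0,0.5,0,0,0],[0,0,0,1,0,0,0],[0,0,0,1,0,0,0]],
  ],
)

```text
time: 6.58
tcp_pos: [502.9, 205.6, 71.5]
ee_rot: [0.042, 3.141, 0.0]
wrist_force: [-5.7, -1.6, 8.8]
gripper_width: -0.003
grasp_force: 5.2
```

The force is rising at the stop. I'll add 0.7 mm and hold for about 2.2 s.

>>> arm_command(
  series=[
    [[0,0,0,0.7,0,0,0],[0,0,0,0.7,0,0,0],[0,0,0,0.7,0,0,0],[0,0,0,0.7,0,0,0],[0,0,0,0.7,0,0,0]],
  ],
)

```text
time: 7.2
tcp_pos: [502.9, 205.6, 71.4]
ee_rot: [0.042, 3.141, 0.0]
wrist_force: [-8.1, -1.2, 14.0]
gripper_width: 0.004
grasp_force: 7.6
```

>>> arm_command(
  series=[
    [[0,0,0,0,0,0,0],[0,0,0,0,0,0,0],[0,0,0,0,0,0,0],[0,0,0,0,0,0,0],[0,0,0,0,0,0,0]],
  ],
)

```text
time: 7.82
tcp_pos: [502.9, 205.6, 71.3]
ee_rot: [0.042, 3.141, -0.0]
wrist_force: [-7.1, -1.0, 13.5]
gripper_width: 0.003
grasp_force: 7.6
```

>>> arm_command(
  series=[
    [[0,0,0,0,0,0,0],[0,0,0,0,0,0,0],[0,0,0,0,0,0,0],[0,0,0,0,0,0,0],[0,0,0,0,0,0,0]],
  ],
)

```text
time: 8.45
tcp_pos: [502.9, 205.6, 71.4]
ee_rot: [0.042, 3.141, 0.0]
wrist_force: [-8.3, -0.7, 14.0]
gripper_width: -0.0
grasp_force: 7.6
```

```bash
python3 -c "
from h import *
d=grab('scene','pics/s3.png')
cv2.imwrite('pics/s3c.png',cv2.resize(cv2.imread('pics/s3.png')[110:270,200:350],None,fx=3.5,fy=3.5))"
```

```text
(no output)
```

View pics/s3c.png

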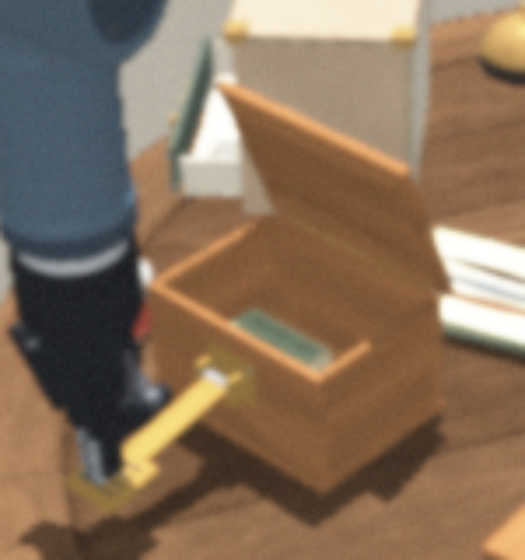

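The lid stands fully open against its stop, with its top edge at (225,85) to (405,170) in the crop, and it has been held about 2 s. Now I'll ease it up at about 9 mm/s.

>>> arm_command(
  series=[
    [[0,0,0,0,0,0,0],[0,0,0,-0.5,0,0,0],[0,0,0,-1,0,0,0],[0,0,0,-1.8,0,0,0],[0,0,0,-2.8,0,0,0]],
  ],
)

```text
time: 9.12
tcp_pos: [502.7, 205.6, 72.9]
ee_rot: [-0.042, -3.141, 0.0]
wrist_force: [-5.2, 0.6, 3.2]
gripper_width: -0.002
grasp_force: 2.3
```

>>> arm_command(
  series=[
    [[0,0,0,-1.2,0,0,0],[0,0,0,-2.4,0,0,0],[0,0,0,-3.6,0,0,0],[0,0,0,-4.8,0,0,0],[0,0,0,-6,0,0,0]],
  ],
)

```text
time: 9.75
tcp_pos: [502.9, 205.6, 79.0]
ee_rot: [0.042, 3.141, -0.0]
wrist_force: [-5.4, -0.2, 4.6]
gripper_width: -0.003
grasp_force: 2.5
```

>>> arm_command(
  series=[
    [[0,0,0,-1.2,0,0,0],[0,0,0,-2.4,0,0,0],[0,0,0,-3.6,0,0,0],[0,0,0,-4.8,0,0,0],[0,0,0,-6,0,0,0]],
  ],
)

```text
time: 10.38
tcp_pos: [502.9, 205.6, 85.0]
ee_rot: [0.042, 3.141, 0.0]
wrist_force: [-5.3, 1.2, 4.4]
gripper_width: -0.001
grasp_force: 2.6
```

>>> arm_command(
  series=[
    [[0,0,0,-1.2,0,0,0],[0,0,0,-2.4,0,0,0],[0,0,0,-3.6,0,0,0],[0,0,0,-4.8,0,0,0],[0,0,0,-6,0,0,0]],
  ],
)

```text
time: 11.0
tcp_pos: [503.1, 205.6, 91.1]
ee_rot: [0.042, 3.141, 0.0]
wrist_force: [-4.8, 0.8, 5.0]
gripper_width: -0.003
grasp_force: 2.4
```

>>> arm_command(
  series=[
    [[0,0,0,-1.2,0,0,0],[0,0,0,-2.4,0,0,0],[0,0,0,-3.6,0,0,0],[0,0,0,-4.8,0,0,0],[0,0,0,-6,0,0,0]],
  ],
)

```text
time: 11.62
tcp_pos: [503.5, 205.6, 97.2]
ee_rot: [0.042, 3.14, 0.0]
wrist_force: [-0.9, -0.0, 4.6]
gripper_width: 0.0
grasp_force: 2.4
```

>>> arm_command(
  series=[
    [[0,0,0,-1,0,0,0],[0,0,0,-2,0,0,0],[0,0,0,-3,0,0,0],[0,0,0,-4,0,0,0],[0,0,0,-5,0,0,0]],
  ],
)

```text
time: 12.25
tcp_pos: [503.9, 205.6, 102.3]
ee_rot: [0.042, 3.139, 0.0]
wrist_force: [3.9, -0.4, 3.6]
gripper_width: 0.0
grasp_force: 2.3
```

>>> arm_command(
  series=[
    [[0,0,0,-0.8,0,0,0],[0,0,0,-1.6,0,0,0],[0,0,0,-2.4,0,0,0],[0,0,0,-3.2,0,0,0],[0,0,0,-4,0,0,0]],
  ],
)

```text
time: 12.88
tcp_pos: [502.8, 205.6, 105.9]
ee_rot: [0.042, 3.141, 0.0]
wrist_force: [4.3, 0.0, 2.9]
gripper_width: -0.0
grasp_force: 2.2
```

>>> arm_command(
  series=[
    [[0,0,0,-0.7,0,0,0],[0,0,0,-1.4,0,0,0],[0,0,0,-2.1,0,0,0],[0,0,0,-2.8,0,0,0],[0,0,0,-3.5,0,0,0]],
  ],
)

```text
time: 13.5
tcp_pos: [502.8, 205.6, 109.4]
ee_rot: [-0.042, -3.141, 0.0]
wrist_force: [3.7, -0.5, 4.1]
gripper_width: 0.003
grasp_force: 2.2
```

>>> arm_command(
  series=[
    [[0,0,0,-0.7,0,0,0],[0,0,0,-1.4,0,0,0],[0,0,0,-2.1,0,0,0],[0,0,0,-2.8,0,0,0],[0,0,0,-3.5,0,0,0]],
  ],
)

```text
time: 14.12
tcp_pos: [502.1, 205.5, 112.6]
ee_rot: [-0.042, -3.14, 0.0]
wrist_force: [1.9, -0.1, 1.5]
gripper_width: -0.0
grasp_force: 1.1
```

>>> arm_command(
  series=[
    [[0,0,0,-0.7,0,0,0],[0,0,0,-1.4,0,0,0],[0,0,0,-2.1,0,0,0],[0,0,0,-2.8,0,0,0],[0,0,0,-3.5,0,0,0]],
  ],
)

```text
time: 14.75
tcp_pos: [502.7, 205.6, 116.4]
ee_rot: [-0.042, -3.141, 0.0]
wrist_force: [0.2, 0.3, -0.2]
gripper_width: 0.002
grasp_force: 0.0
```

The fingertips are off the lever at zero force. I'll move clear and check.

>>> arm_command(
  series=[
    [[0,0,0,-10,0,0,0],[0,0,0,-35,0,0,0],[0,20,0,-65,0,0,0],[0,45,0,-85,0,0,0],[0,60,0,-90,0,0,0]],
  ],
)

```text
time: 15.38
tcp_pos: [442.7, 207.4, 208.3]
ee_rot: [0.042, 3.138, 0.001]
wrist_force: [0.4, -0.5, -0.4]
gripper_width: -0.0
grasp_force: 0.0
```

>>> arm_command(
  series=[
    [[0,0,0,0,0,0,0],[0,0,0,0,0,0,0],[0,0,0,0,0,0,0]],
  ],
)

```text
time: 15.75
tcp_pos: [443.2, 207.0, 205.6]
ee_rot: [-0.043, -3.14, 0.0]
wrist_force: [0.0, -0.3, -0.2]
gripper_width: 0.001
grasp_force: 0.0
```

```bash
python3 -c "
from h import *
d=grab('scene','pics/s4.png')"
```

```text
(no output)
```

View pics/s4.png

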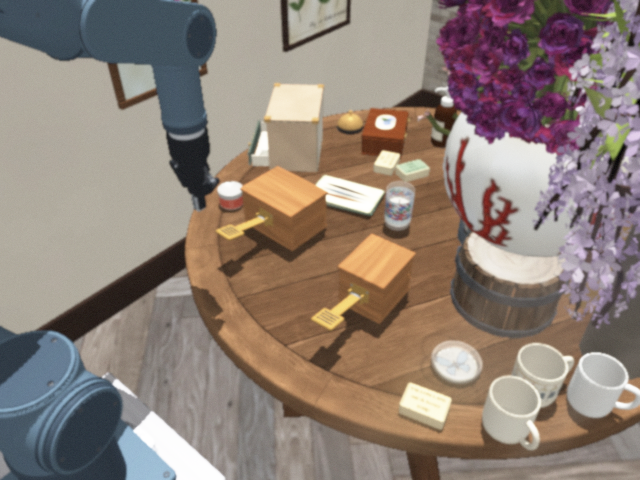

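The lid at (285,193) is shut and the lever at (245,226) is back at rest. Everything else is where it was, and the gripper is clear.

```bash
python3 -c "
from workcell import ctrl
print(ctrl.close_job())"
```

```text
the job is handed in; nothing more can be done
None
```

The wide caddy's lid was opened fully with its lever, held open for about 2 s and eased shut without a slam; the arm is clear, nothing else was moved, and the job is handed in at about 16 s.

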